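Mount a cradled panel in its floater frame

TASK

Take the longer of the two wooden panels out of the rack, lay it flat on the bare table with its white face up and let go of it, then take it again and set it face up into the dark wooden frame, on the frame's four stiff studs. Press it down gently until it sits fully home and level on the frame's floor, and let go. Leave the rack's other panel and the rest of the studio things where they are.

Things in the scene. Friction and masses are not known exactly. Their poses are not given: they have to be found in the camera images.
- panel: The panel to mount: solid wood, 130 x 62 x 24 mm, 0.14 kg. At first it stands in the rack on a long edge, 62 mm tall, white face away from the robot. Origin: middle of the long edge side it first stands on (mid-length, mid-thickness). Body x points out of the white face (24 mm thickness, 12 mm each way), y along the 130 mm length, z across the 62 mm width (up while it stands).
- panel_back (a point): Centre of the panel's flat back face, bare wood with a dark inset (axes as panel).
- panel_face (a point): Centre of the panel's flat white gesso face (axes as panel).
- frame: Dark wooden frame fixed to the table, open side up: outside 84 (its x) x 152 (its y) mm, inside 68 x 136 mm, walls 8 mm; floor 8 mm and rim 20 mm above the table. Origin: centre of its underside, z up. The panel fits with 3 mm clearance all round, length along the frame's y; fully home, its face is 32 mm above the table. Pressing with more than 60 N (about 6 kg) damages the mount.
- frame_seat (a point): Centre of the frame's floor (axes as frame), where the centre of the panel's back belongs. Four steel studs, 12 mm diameter, rise from the floor at frame x = +-21, y = +-50 mm, 5 to 8 mm high at first. Each takes about 2.5 N to push down and stays where pushed; the panel's weight alone does not sink them.
- rack: Wooden rack fixed to the table: base 150 (its x) x 160 (its y) x 8 mm, origin at the centre of its underside, z up. Two slots along its y at x = +-36 mm, 30 mm wide, between ribs whose tops are 24 mm above the table. The panels stand on the base, top edges 70 mm above the table; either slot may hold the longer one.
- short_panel: Bystander: a shorter panel, 80 x 62 x 24 mm, same make, standing in the rack's other slot. Origin: middle of its lower edge.
- tub: Bystander: lidded paint tub, 90 mm diameter, 70 mm tall, origin at the centre of its underside.
- big_tub: Bystander: lidded paint tub, 110 mm diameter, 85 mm tall, origin at the centre of its underside.
- jar: Bystander: white plastic jar, 72 mm diameter, 85 mm tall, origin at the centre of its underside.
- can: Bystander: metal can, 80 mm diameter, 100 mm tall, origin at the centre of its underside.
- brush: Bystander: brush 180 mm long lying on the table, beyond the middle clear patch; origin at mid-length on its underside.
- palette_knife: Bystander: broad palette knife 190 mm long lying on the table near the left side; origin at mid-length on its underside. The bare table between the rack and the frame, about 0.40 to 0.61 m ahead of the robot, is clear.
Not all that is in view belongs to the job. Leave any green or purple look-alike of the panel alone.

How it is judged (in metres and radians):
On the way:
1. the longer panel lies flat on the table, white face up, let go (height (world z) of panel_back below 0.0045 m and angle between panel's own x axis and vertical below 0.06 rad and contact force between the fingers and panel below 0.3 N), for 0.2 s.
At the end, for the whole second after the job is handed in: The longer panel lies in the frame white face up, within 7 mm of centre and its length along the frame's (within 0.12 rad), its back within 2 mm of the frame's floor and level within 0.025 rad, at rest and let go (z of panel_back in the frame of frame_seat below 0.002 m and horizontal distance between panel_back and frame_seat below 0.007 m and angle between panel's own x axis and vertical below 0.025 rad and angle between the y axis of panel and the y axis of frame, either way round below 0.12 rad and linear speed of panel below 0.01 m/s and contact force between each of the arm, the fingers and panel below 0.3 N); the robot touches nothing.
It fails at once if the panel is pressed into the frame or its studs with more than 60 N (contact force between panel and frame above 60 N).
It fails at once if a bystander (the short panel, tubs, jar, can, brush, palette knife) is moved more than 30 mm (distance of any of short_panel, tub, big_tub, jar, can, brush, palette_knife from where it was at the start of the episode above 0.03 m).
It also fails if it takes over 72 s, if anything falls off the work surface, if the arm or the gripper's body presses on something with over 40 N, if the wrist force passes 120 N, or if a joint passes its speed limit or range.

ROBOT

A 6-joint arm with a two-finger parallel gripper is mounted at the origin on the work surface. World frame = base frame: x ahead of the robot, y to its left, z up, the work surface at z = 0. Lengths are in mm, angles in degrees, forces in N, time in s.
With the tool pointing down it reaches from about 325 to 775 mm from the base axis. Payload 5.5 kg.
Tool frame: the origin (TCP) lies between the finger pads; the fingertips stand 11 mm ahead of it and the grasp point (between the pads) lies 8 mm behind it; z points along the fingers, y is the line along which they close (so a half turn about z gives the same grasp; the last joint's range is limited). The gripper opens to 88 mm and grips with 3 to 60 N. Pads are 20 mm wide; open, the fingers measure 115 mm over their backs; the gripper's body (75 mm by 178 mm) begins 61 mm behind the grasp point.
Start: joints at [-77.561, 5.22, 70.514, -0, 104.267, -3.249], TCP at [162.234, -577.665, 233.631] pointing down, gripper open.
Joint ranges: [-164.24, 164.24], [-49.07, 125.15], [9.68, 141.18], [-86.29, 266.29], [3.28, 154.24], [-151.56, 151.56]. Speed limits (degrees/s): [147.25, 147.25, 172.46, 180, 180, 180].

INTERFACE

Orientations are given as a 3x3 rotation matrix whose columns are the frame's x, y, z axes.
In Python, from station import observe, snapshot, camera_model, job, search_frame, mark_of gives the robot as it stands. The module is installed in compiled form; this text tells all that it offers.
- The arm moves only by the tool play_rows, never from a script. Its argument "motion" is a list of rows, each an object of numbers: "ax", "ay", "az": the turn, a rotation vector about the tool's x, y, z in rad; "x", "y", "z": the shift along the tool's x, y, z in mm; "claw": the closure, from 0 (fully open) to 1 (shut). A call has 1 to 8 rows; each row shifts and turns the commanded pose from where the row before left it, along the tool's axes as they then stand; what a row does not reach is not made up. A row lasts 1/8 s, in which the tool goes at most 62.5 mm and 10.7 degrees, less where a joint would pass 70% of its speed; a pose out of reach is approached as far as the arm can. A call with a gripper value outside its range is refused whole. The fingers move at their own pace and stop on an object; "force" is the grip in N (left out, the last holds). Time passes only in rows, so rows that do not move let the fingers close. It gives the time, the measured TCP pose, the force, the opening and the grip force at its end, in the units of the state.
- observe(): the state, without advancing time (a new reading comes with each control period).
- snapshot(name): name is "side" or "top"; returns (picture, depth): 384x512x3 uint8, red, green, blue; 384x512 float32, mm along the optical axis (not along the pixel's ray), 0 where there is no reading.
- camera_model(name): a dict with "mtx" (3x3 intrinsics, pixels), "camera_from_world" (4x4, takes a point from world to camera coordinates). Camera axes: x right, y down, z forward; pixel columns grow to the right and rows downward; lengths in mm; the calibration is good to about 2 mm. A picture is of the moment at which its call begins. camera_model takes no time and is no camera call.
- job.hand_in(): hands the job in; it is judged then, once.
Trained networks look in the newest picture that a camera, given by its name, has taken for a name from the list of things; names that differ only in an ending like _2 or _b are one class to them, and where a whole thing is asked for, a point or a joint stands for the part that bears it (a point fixed in the world has none). Each returns a list of dicts, best first, with "p" (0 to 1); they miss things now and then, are a little off and sometimes report something else, mostly with a low value. They report only what shows in the picture. A call takes as long as a camera call. They do not tell look-alikes from the thing itself.
- search_frame(camera, target): "bbox" ([centre column, centre row, width, height] in pixels, round what is visible of it).
- mark_of(camera, target): "xy" ([column, row] in pixels: a listed point, or the origin of a listed thing).
The state is a dict: "clock": time; "joints": joint angles; "qvel": joint speeds; "joint_efforts": joint torques, N m; "eef_pos": TCP position; "tcp_rot": TCP orientation; "force": force on the tool from outside, world axes, zero at the start; "ft_torque": the same for the moment, N m; "opening": finger opening in mm; "gripper_force": force on a finger pad.
Only numpy, scipy, OpenCV 4.12 (cv2) and the standard library are available. Lean on these libraries where they do the work, as an engineer would, in place of code of your own. Each camera call takes 0.05 s, during which the arm holds its last target. There are 200 camera calls.

## Working session

There is one attempt and no reset: what is moved stays moved. The work goes in short steps, Python scripts to look and compute and a tool call to move; the robot and the scene stay as the last step left them, time stands still between calls to the robot, and variables do not carry over. Pictures are saved under pics/ and viewed, at most 10 in all, crops included, and the job is handed in when it is done.

Besides the shell and the picture viewer there is one more tool, called after "Call:" as name([rows], argument=value, ...), one row to a line, values as JSON. play_rows: Moves the arm, as the interface text tells. Its arguments: {"type":"object","properties":{"motion":{"type":"array","items":{"type":"object","properties":{"ax":{"type":"number"},"ay":{"type":"number"},"az":{"type":"number"},"x":{"type":"number"},"y":{"type":"number"},"z":{"type":"number"},"claw":{"type":"number"}}}},"force":{"type":"number"}},"required":["motion"]}

```bash
mkdir -p pics
cat > h.py <<'E'
import numpy as np, cv2
from station import *
def pts(cam, depth):
    m=camera_model(cam); K=np.array(m["mtx"]); T=np.linalg.inv(np.array(m["camera_from_world"]))
    v,u=np.mgrid[:depth.shape[0],:depth.shape[1]]
    P=np.stack([(u-K[0,2])*depth/K[0,0],(v-K[1,2])*depth/K[1,1],depth],-1)
    W=P@T[:3,:3].T+T[:3,3]; W[depth<=0]=np.nan
    return W
def proj(cam,p):
    m=camera_model(cam); K=np.array(m["mtx"]); T=np.array(m["camera_from_world"])
    c=T[:3,:3]@np.asarray(p,float)+T[:3,3]; q=K@c; return q[:2]/q[2]
E
python3 - <<'E'
from h import *
for c in("top","side"):
    p,d=snapshot(c); np.savez(f"{c}0.npz",p=p,d=d); cv2.imwrite(f"pics/{c}0.png",p[...,::-1])
    W=pts(c,d)
    for t in("panel","short_panel","frame","frame_seat","rack"):
        for f in (search_frame,mark_of):
            for r in f(c,t)[:2]:
                k="bbox" if "bbox" in r else "xy"; u,v=[int(round(a)) for a in r[k][:2]]
                w=W[v,u] if 0<=v<384 and 0<=u<512 else None
                print(c,t,k,np.round(r[k]),round(r["p"],2),None if w is None else np.round(w))
s=observe();print(s["eef_pos"],s["tcp_rot"],s["clock"],s["force"])
E
```

```text
top panel bbox [173. 145.  12.  41.] 0.92 [706. 299.  67.]
top panel bbox [186. 213.  39.  15.] 0.87 [477. 250.  67.]
top panel xy [177. 147.] 0.96 [702. 290.  49.]
top panel xy [229. 249.] 0.76 [358. 104.  59.]
top short_panel bbox [182. 193.  24.  14.] 0.6 [544. 264.  70.]
top short_panel xy [181. 190.] 0.52 [553. 266.  76.]
top short_panel xy [120. 238.] 0.28 [386. 486.  17.]
top frame bbox [338. 206.  45.  27.] 0.72 [ 511. -273.   11.]
top frame xy [335. 202.] 0.86 [ 525. -263.    6.]
top frame_seat bbox [338. 205.  45.  23.] 0.95 [ 515. -273.   10.]
top frame_seat xy [336. 204.] 0.84 [ 518. -267.    5.]
top frame_seat xy [324. 142.] 0.65 [ 719. -205.  100.]
top rack bbox [188. 201.  47.  51.] 0.9 [519. 256.   4.]
top rack xy [190. 200.] 0.66 [522. 248.  10.]
side panel bbox [252. 262.  10.  45.] 0.75 [467. 281.  72.]
side panel bbox [305. 237.  15.  42.] 0.64 [342. 127.  63.]
side panel xy [180. 264.] 0.91 [693. 312.  18.]
side panel xy [253. 269.] 0.88 [458. 298.  62.]
side short_panel bbox [226. 259.  12.  32.] 0.6 [544. 294.  72.]
side short_panel xy [228. 264.] 0.83 [534. 304.  64.]
side frame bbox [280. 172.  33.  27.] 0.75 [ 526. -254.    6.]
side frame xy [280. 175.] 0.8 [ 519. -230.   10.]
side frame_seat bbox [282. 170.  32.  29.] 0.84 [ 520. -262.   12.]
side frame_seat bbox [227. 260.  12.  35.] 0.23 [540. 295.  71.]
side frame_seat xy [281. 168.] 0.83 [ 529. -280.    8.]
side rack bbox [239. 267.  53.  47.] 0.86 [518. 259.   5.]
side rack xy [238. 266.] 0.75 [521. 259.   9.]
[ 162.23082265 -577.66172146  233.66392435] [[ 9.62751193e-01  2.70388867e-01 -1.31158889e-05]
 [ 2.70388867e-01 -9.62751193e-01 -2.61398573e-05]
 [-1.96952641e-05  2.16197885e-05 -1.00000000e+00]] 1.1 [ 0.31916196  0.34410911 -0.44121173]
```

View pics/top0.png

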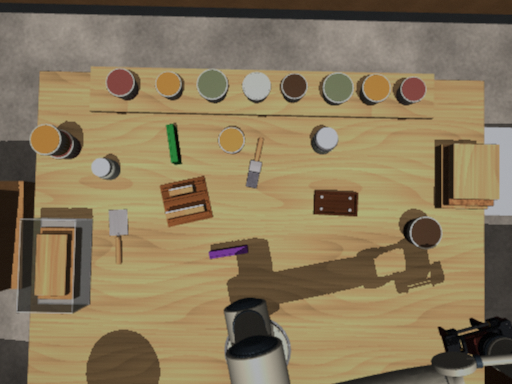

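View pics/side0.png

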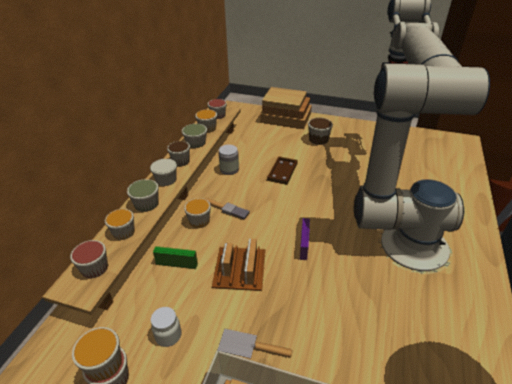

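The top view shows the rack at about (187,201). The longer panel is in its near slot (186,212) and the short one in the far slot (182,191). The frame is at (336,203), and the green (173,145) and purple (229,251) bars are decoys. Next I'll measure poses from the depth.

Run:
```python
from h import *
def rect(P,n):
    r=cv2.minAreaRect(P[:,:2].astype(np.float32)); b=cv2.boxPoints(r)
    e=[b[1]-b[0],b[2]-b[1]]; e=max(e,key=np.linalg.norm); a=np.degrees(np.arctan2(e[1],e[0]))%180
    print(n,len(P),"c",np.round(r[0],1),"size",np.round(r[1],1),"long-axis az",round(a,1),"med",np.round(np.median(P,0),1))
for c in("top","side"):
    z=np.load(c+"0.npz"); W=pts(c,z["d"]); p=z["p"].astype(int)
    X,Y,Z=W[...,0],W[...,1],W[...,2]
    t=(abs(X-520)<250)&(abs(Y)<120)
    print(c,"table z",np.nanmedian(Z[t]))
    r=(abs(X-515)<110)&(abs(Y-258)<110)
    m=r&(Z>50)&(Z<90)
    n,l,st,ce=cv2.connectedComponentsWithStats(m.astype(np.uint8),connectivity=4)
    for i in range(1,n):
        if st[i,4]>12: rect(W[l==i],"panel?")
    rect(W[r&(Z>3)&(Z<90)],"rack")
    f=(abs(X-518)<75)&(abs(Y+268)<110)&(p.sum(-1)<200)
    n,l,st,ce=cv2.connectedComponentsWithStats(f.astype(np.uint8)); i=1+st[1:,4].argmax()
    rect(W[l==i],"frame dark"); rect(W[(l==i)&(Z>14)],"frame rim")
    s=f*0+((abs(X-518)<40)&(abs(Y+268)<70)&(p.min(-1)>110)); n,l,st,ce=cv2.connectedComponentsWithStats(s.astype(np.uint8))
    for i in range(1,n):
        w=(p.sum(-1))*(l==i); print("stud",st[i,4],np.round(W[l==i].mean(0),1))
# enlarged crops for one view
a=np.load("top0.npz")["p"]; b=np.load("side0.npz")["p"]
A=np.hstack([cv2.resize(a[165:235,150:220],(390,390),interpolation=cv2.INTER_CUBIC),cv2.resize(a[170:240,300:370],(390,390),interpolation=cv2.INTER_CUBIC)])
cv2.imwrite("pics/crop.png",A[...,::-1])
```

```text
top table z -0.40539595269285655
panel? 189 c [552.5 268.2] size [24.2 80.8] long-axis az 102.2 med [552.  266.4  69.1]
panel? 293 c [482.  252.9] size [ 24.5 130.4] long-axis az 102.9 med [481.2 252.6  69. ]
rack 2053 c [515.2 258.1] size [218.7 218.4] long-axis az 0.1 med [516.2 256.4  10. ]
frame dark 983 c [ 524.7 -263.1] size [150.3  86.6] long-axis az 88.2 med [ 524.3 -263.4    7.8]
frame rim 225 c [ 521.4 -263.4] size [149.3  80.1] long-axis az 88.1 med [ 543.5 -249.4   19. ]
stud 5 [ 543.6 -212.8   13. ]
stud 6 [ 540.5 -313.8   12.5]
stud 6 [ 502.2 -212.4   10.9]
stud 6 [ 498.2 -311.9   12.6]
side table z 1.4327242827261557
panel? 319 c [481.  251.1] size [ 24.6 136.8] long-axis az 102.9 med [477.6 263.   70.5]
panel? 216 c [551.1 267.3] size [24.8 82. ] long-axis az 102.9 med [548.1 274.8  70.1]
rack 2375 c [515.  257.9] size [219.4 219.9] long-axis az 180.0 med [512.3 281.8  10.9]
frame dark 497 c [ 518.4 -264.2] size [155.9  84.4] long-axis az 88.0 med [ 519.6 -259.3   10.9]
frame rim 168 c [ 518.2 -263.4] size [154.   83.8] long-axis az 88.5 med [ 513.9 -235.7   19.6]
stud 1 [ 499.7 -217.9   12.8]
```

View pics/crop.png

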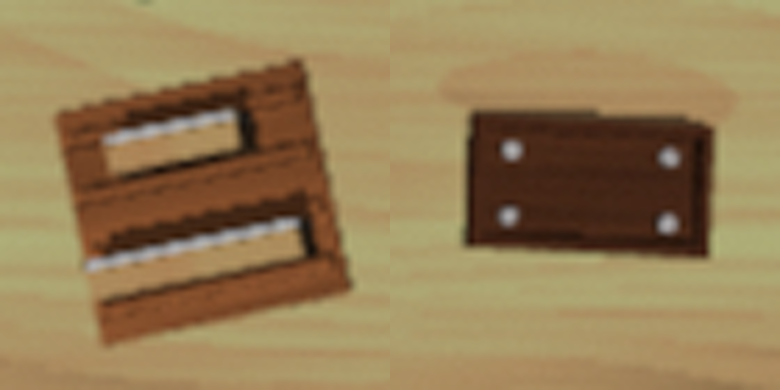

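The right crop shows the frame with its four studs; the left shows the longer panel in the near slot, white side away from the robot. Both depth views agree: panel centre ≈ (481.5, 252.5) with azimuth 102.9°, and frame centre ≈ (520.5, -263.2) with azimuth 88°. I'll move over the panel now.

Call:
play_rows([
  {"x": 33.2,"y": -44.6,"claw": 0.43},
  {"x": 33.2,"y": -44.6,"claw": 0.43},
  {"x": 33.2,"y": -44.6,"claw": 0.43},
  {"x": 33.2,"y": -44.6,"claw": 0.43},
  {"x": 33.2,"y": -44.6,"claw": 0.43},
  {"x": 33.2,"y": -44.6,"claw": 0.43},
  {"x": 33.2,"y": -44.6,"claw": 0.43},
  {"x": 33.2,"y": -44.6,"claw": 0.43},
], force=25)

```text
validation failed for argument at $.mo...
```

Call:
play_rows([
  {"x": 33.2,"y": -44.6,"claw": 0.43},
  {"x": 33.2,"y": -44.6,"claw": 0.43},
  {"x": 33.2,"y": -44.6,"claw": 0.43},
  {"x": 33.2,"y": -44.6,"claw": 0.43},
  {"x": 33.2,"y": -44.6,"claw": 0.43},
  {"x": 33.2,"y": -44.6,"claw": 0.43},
  {"x": 33.2,"y": -44.6,"claw": 0.43},
  {"x": 33.2,"y": -44.6,"claw": 0.43},
])

```text
validation failed for argument at $.mo...
```

Call:
play_rows([
  {"az": -0.169,"claw": 0.43},
  {"az": -0.169,"claw": 0.43},
  {"az": -0.169,"claw": 0.43},
  {"az": -0.169,"claw": 0.43},
  {"az": -0.169,"claw": 0.43},
  {"az": -0.169,"claw": 0.43},
  {"az": -0.169,"claw": 0.43},
  {"az": -0.169,"claw": 0.43},
])

```text
validation failed for argument at $.mo...
```

Call:
play_rows([
  {"az": -0.17,"claw": 0.43},
  {"z": 40,"claw": 0.43},
  {"z": 40,"claw": 0.43},
  {"claw": 0.43},
  {"claw": 0.43},
])

```text
validation failed for argument at $.mo...
```

```bash
cat >> h.py <<'E'
def goto(x,y,az,z=None,az2=None):
    "print shift in tool axes, and turn, to reach world x,y,(z), tool-x azimuth az (mod 180)"
    s=observe(); p=np.array(s["eef_pos"]); R=np.array(s["tcp_rot"])
    a=np.degrees(np.arctan2(R[1,0],R[0,0])); d=(az-a+90)%180-90
    D=np.array([x,y,p[2] if z is None else z])-p
    print("pos",np.round(p,1),"az",round(a,2),"tilt",np.round(R[:,2],4),"t",s["clock"],"shift(tool)",np.round(R.T@D,1),"turn az",round(-np.radians(d),4),"F",np.round(s["force"],1),"open",round(s["opening"],1),"j",np.round(s["joints"],0))
E
python3 -c "
from h import *; goto(481.5,252.5,102.9,42)"
```

```text
pos [ 162.2 -577.7  233.7] az 15.69 tilt [-0. -0. -1.] t 1.1 shift(tool) [ 531.8 -712.9  191.6] turn az -1.5221 F [ 0.3  0.3 -0.4] open 87.6 j [-78.   5.  71.  -0. 104.  -3.]
```

Call:
play_rows([
  {"ax": 0,"ay": 0,"az": 0,"x": 33.2,"y": -44.6,"z": 0,"claw": 0.43},
  {"ax": 0,"ay": 0,"az": 0,"x": 33.2,"y": -44.6,"z": 0,"claw": 0.43},
  {"ax": 0,"ay": 0,"az": 0,"x": 33.2,"y": -44.6,"z": 0,"claw": 0.43},
  {"ax": 0,"ay": 0,"az": 0,"x": 33.2,"y": -44.6,"z": 0,"claw": 0.43},
  {"ax": 0,"ay": 0,"az": 0,"x": 33.2,"y": -44.6,"z": 0,"claw": 0.43},
  {"ax": 0,"ay": 0,"az": 0,"x": 33.2,"y": -44.6,"z": 0,"claw": 0.43},
  {"ax": 0,"ay": 0,"az": 0,"x": 33.2,"y": -44.6,"z": 0,"claw": 0.43},
  {"ax": 0,"ay": 0,"az": 0,"x": 33.2,"y": -44.6,"z": 0,"claw": 0.43},
], force=25)

```text
clock: 2.1
eef_pos: [321.7, -160.7, 233.9]
tcp_rot: [[0.963, 0.27, 0.001], [0.27, -0.963, -0.001], [0.001, 0.001, -1.0]]
force: [1.3, 1.1, -0.0]
opening: 49.9
gripper_force: 0.0
```

Call:
play_rows([
  {"ax": 0,"ay": 0,"az": 0,"x": 33.2,"y": -44.6,"z": 0,"claw": 0.43},
  {"ax": 0,"ay": 0,"az": 0,"x": 33.2,"y": -44.6,"z": 0,"claw": 0.43},
  {"ax": 0,"ay": 0,"az": 0,"x": 33.2,"y": -44.6,"z": 0,"claw": 0.43},
  {"ax": 0,"ay": 0,"az": 0,"x": 33.2,"y": -44.6,"z": 0,"claw": 0.43},
  {"ax": 0,"ay": 0,"az": 0,"x": 33.2,"y": -44.6,"z": 0,"claw": 0.43},
  {"ax": 0,"ay": 0,"az": 0,"x": 33.2,"y": -44.6,"z": 0,"claw": 0.43},
  {"ax": 0,"ay": 0,"az": 0,"x": 33.2,"y": -44.6,"z": 0,"claw": 0.43},
  {"ax": 0,"ay": 0,"az": 0,"x": 33.2,"y": -44.6,"z": 0,"claw": 0.43},
])

```text
clock: 3.1
eef_pos: [481.1, 254.9, 233.8]
tcp_rot: [[0.963, 0.271, 0.001], [0.271, -0.963, 0.0], [0.001, 0.0, -1.0]]
force: [-0.2, -1.1, 0.5]
opening: 50.0
gripper_force: 0.0
```

Call:
play_rows([
  {"ax": 0,"ay": 0,"az": -0.17,"x": 0,"y": 0,"z": 0,"claw": 0.43},
  {"ax": 0,"ay": 0,"az": -0.17,"x": 0,"y": 0,"z": 0,"claw": 0.43},
  {"ax": 0,"ay": 0,"az": -0.17,"x": 0,"y": 0,"z": 0,"claw": 0.43},
  {"ax": 0,"ay": 0,"az": -0.17,"x": 0,"y": 0,"z": 0,"claw": 0.43},
  {"ax": 0,"ay": 0,"az": -0.17,"x": 0,"y": 0,"z": 0,"claw": 0.43},
  {"ax": 0,"ay": 0,"az": -0.17,"x": 0,"y": 0,"z": 0,"claw": 0.43},
  {"ax": 0,"ay": 0,"az": -0.17,"x": 0,"y": 0,"z": 0,"claw": 0.43},
  {"ax": 0,"ay": 0,"az": -0.17,"x": 0,"y": 0,"z": 0,"claw": 0.43},
])

```text
clock: 4.1
eef_pos: [480.7, 253.0, 233.7]
tcp_rot: [[-0.069, 0.998, 0.0], [0.998, 0.069, 0.0], [0.0, 0.0, -1.0]]
force: [-0.3, -0.2, -0.5]
opening: 50.2
gripper_force: 0.0
```

Call:
play_rows([
  {"ax": 0,"ay": 0,"az": -0.162,"x": 0,"y": 0,"z": 30,"claw": 0.43},
  {"ax": 0,"ay": 0,"az": 0,"x": 0,"y": 0,"z": 50,"claw": 0.43},
  {"ax": 0,"ay": 0,"az": 0,"x": 0,"y": 0,"z": 40,"claw": 0.43},
  {"ax": 0,"ay": 0,"az": 0,"x": 0,"y": 0,"z": 0,"claw": 0.43},
  {"ax": 0,"ay": 0,"az": 0,"x": 0,"y": 0,"z": 0,"claw": 0.43},
])

```text
clock: 4.72
eef_pos: [481.4, 253.3, 115.7]
tcp_rot: [[-0.223, 0.975, 0.002], [0.975, 0.223, 0.001], [0.0, 0.002, -1.0]]
force: [0.5, -0.3, -0.2]
opening: 50.2
gripper_force: 0.0
```

```bash
python3 -c "
from h import *; goto(481.5,252.5,102.9,42)"
```

```text
pos [481.4 253.3 115.7] az 102.89 tilt [ 0.0021  0.001  -1.    ] t 4.725 shift(tool) [-0.8 -0.2 73.7] turn az -0.0002 F [ 0.5 -0.3 -0.2] open 50.2 j [24. -3. 91.  0. 92. 11.]
```

Call:
play_rows([
  {"ax": 0,"ay": 0,"az": 0,"x": 0,"y": 0,"z": 30,"claw": 0.43},
  {"ax": 0,"ay": 0,"az": 0,"x": 0,"y": 0,"z": 28,"claw": 0.43},
  {"ax": 0,"ay": 0,"az": 0,"x": 0,"y": 0,"z": 15,"claw": 0.43},
  {"ax": 0,"ay": 0,"az": 0,"x": 0,"y": 0,"z": 0,"claw": 0.43},
  {"ax": 0,"ay": 0,"az": 0,"x": 0,"y": 0,"z": 0,"claw": 0.8},
  {"ax": 0,"ay": 0,"az": 0,"x": 0,"y": 0,"z": 0,"claw": 0.8},
  {"ax": 0,"ay": 0,"az": 0,"x": 0,"y": 0,"z": 0,"claw": 0.8},
  {"ax": 0,"ay": 0,"az": 0,"x": 0,"y": 0,"z": 0,"claw": 0.8},
], force=25)

```text
clock: 5.72
eef_pos: [481.2, 253.2, 41.5]
tcp_rot: [[-0.223, 0.975, 0.001], [0.975, 0.223, 0.001], [0.0, 0.002, -1.0]]
force: [-0.2, 0.2, 3.5]
opening: 24.2
gripper_force: 25.0
```

Call:
play_rows([
  {"ax": 0,"ay": 0,"az": 0,"x": 0,"y": 0,"z": -20,"claw": 0.8},
  {"ax": 0,"ay": 0,"az": 0,"x": 0,"y": 0,"z": -30,"claw": 0.8},
  {"ax": 0,"ay": 0,"az": 0,"x": 0,"y": 0,"z": -40,"claw": 0.8},
  {"ax": 0,"ay": 0,"az": 0,"x": 0,"y": 0,"z": -10,"claw": 0.8},
  {"ax": 0,"ay": 0,"az": 0,"x": 0,"y": 0,"z": 0,"claw": 0.8},
])

```text
clock: 6.35
eef_pos: [480.9, 253.1, 141.1]
tcp_rot: [[-0.223, 0.975, 0.001], [0.975, 0.223, 0.0], [0.0, 0.001, -1.0]]
force: [0.1, 0.2, -1.9]
opening: 23.7
gripper_force: 25.0
```

Run:
```python
from h import *
goto(505,0,88,142)
p,d=snapshot("side"); W=pts("side",d); cv2.imwrite("pics/s1.png",cv2.resize(p[180:320,200:360],(640,560),interpolation=cv2.INTER_CUBIC)[...,::-1])
```

```text
pos [480.9 253.1 141.1] az 102.89 tilt [ 1.e-03  5.e-04 -1.e+00] t 6.35 shift(tool) [-252.1  -33.    -1. ] turn az 0.2599 F [ 0.1  0.2 -1.9] open 23.7 j [24. -3. 89.  0. 95. 11.]
```

View pics/s1.png

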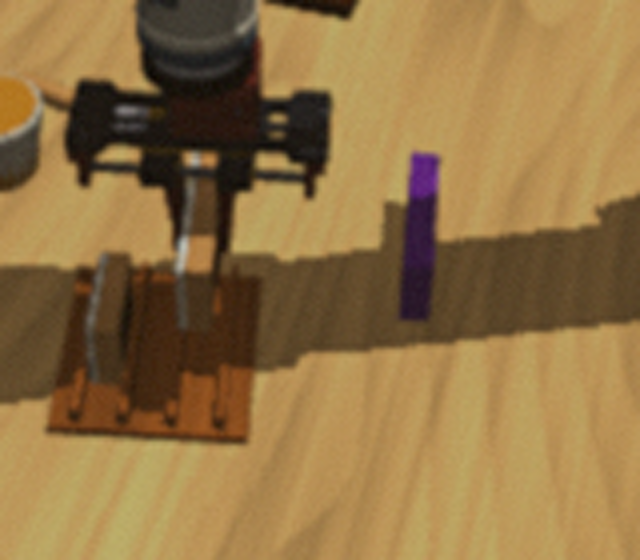

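Call:
play_rows([
  {"ax": 0,"ay": 0,"az": 0,"x": -33,"y": -1.4,"z": 0,"claw": 0.8},
  {"ax": 0,"ay": 0,"az": 0,"x": -48,"y": -1.4,"z": 0,"claw": 0.8},
  {"ax": 0,"ay": 0,"az": 0,"x": -48,"y": -1.4,"z": 0,"claw": 0.8},
  {"ax": 0,"ay": 0,"az": 0,"x": -48,"y": -1.4,"z": 0,"claw": 0.8},
  {"ax": 0,"ay": 0,"az": 0,"x": -48,"y": -1.5,"z": 0,"claw": 0.8},
  {"ax": 0,"ay": 0,"az": 0.06,"x": -33,"y": -1.5,"z": 0,"claw": 0.8},
  {"ax": 0,"ay": 0,"az": 0.1,"x": 0,"y": 0,"z": 0,"claw": 0.8},
  {"ax": 0,"ay": 0,"az": 0.1,"x": 0,"y": 0,"z": 0,"claw": 0.8},
])

```text
clock: 7.4
eef_pos: [528.9, -1.1, 138.0]
tcp_rot: [[0.04, 0.999, -0.004], [0.999, -0.04, 0.0], [0.0, -0.004, -1.0]]
force: [-0.4, 0.3, -1.2]
opening: 23.8
gripper_force: 25.0
```

Call:
play_rows([
  {"ax": 0,"ay": 0,"az": 0,"x": 0,"y": 0,"z": 40,"claw": 0.8},
  {"ax": 0,"ay": 0,"az": 0,"x": 0,"y": 0,"z": 40,"claw": 0.8},
  {"ax": 0,"ay": 0,"az": 0,"x": 0,"y": 0,"z": 15,"claw": 0.8},
  {"ax": 0,"ay": 0,"az": 0,"x": 0,"y": 0,"z": 8,"claw": 0.8},
  {"ax": 0,"ay": 0,"az": 0,"x": 0,"y": 0,"z": 0,"claw": 0.8},
])

```text
clock: 8.02
eef_pos: [530.1, -0.4, 38.0]
tcp_rot: [[0.035, 0.999, 0.0], [0.999, -0.035, -0.0], [-0.0, 0.0, -1.0]]
force: [-0.7, 0.4, -0.6]
opening: 23.8
gripper_force: 25.0
```

```bash
python3 -c "
from h import *; goto(530,0,88,33.7)"
```

```text
pos [ 5.301e+02 -4.000e-01  3.800e+01] az 88.0 tilt [ 3.e-04 -0.e+00 -1.e+00] t 8.025 shift(tool) [ 0.4 -0.1  4.3] turn az -0.0001 F [-0.7  0.4 -0.6] open 23.8 j [-4. -3. 98. -0. 84. -2.]
```

Call:
play_rows([
  {"ax": 0,"ay": 0,"az": 0,"x": 0,"y": 0,"z": 4.3,"claw": 0.8},
  {"ax": 0,"ay": 0,"az": 0,"x": 0,"y": 0,"z": 0,"claw": 0.8},
  {"ax": 0,"ay": 0,"az": 0,"x": 0,"y": 0,"z": 0,"claw": 0.6},
  {"ax": 0,"ay": 0,"az": 0,"x": 0,"y": 0,"z": 0,"claw": 0},
  {"ax": 0,"ay": 0,"az": 0,"x": 0,"y": 0,"z": 0,"claw": 0},
  {"ax": 0,"ay": 0,"az": 0,"x": 0,"y": 0,"z": 0,"claw": 0},
  {"ax": 0,"ay": 0,"az": 0,"x": 0,"y": 0,"z": -15,"claw": 0},
  {"ax": 0,"ay": 0,"az": 0,"x": 0,"y": 0,"z": -14,"claw": 0},
])

```text
clock: 9.02
eef_pos: [530.1, -0.4, 63.8]
tcp_rot: [[0.035, 0.999, 0.001], [0.999, -0.035, -0.0], [-0.0, 0.001, -1.0]]
force: [-0.2, 0.9, 0.0]
opening: 80.4
gripper_force: 0.0
```

Call:
play_rows([
  {"ax": 0,"ay": 0,"az": 0,"x": 0,"y": -12,"z": 0,"claw": 0},
  {"ax": 0,"ay": 0,"az": 0,"x": 0,"y": -12,"z": 0,"claw": 0},
  {"ax": 0,"ay": 0,"az": 0,"x": 0,"y": -5,"z": 0,"claw": 0},
  {"ax": 0,"ay": 0,"az": 0,"x": 0,"y": -5,"z": 0,"claw": 0},
  {"ax": 0,"ay": 0,"az": 0,"x": 0,"y": -5,"z": 0,"claw": 0},
  {"ax": 0,"ay": 0,"az": 0,"x": 0,"y": -5,"z": 0,"claw": 0},
  {"ax": 0,"ay": 0,"az": 0,"x": 0,"y": -5,"z": 0,"claw": 0},
  {"ax": 0,"ay": 0,"az": 0,"x": 0,"y": -5,"z": 0,"claw": 0},
])

```text
clock: 10.02
eef_pos: [475.5, 1.5, 62.2]
tcp_rot: [[0.035, 0.999, -0.0], [0.999, -0.035, 0.0], [0.0, -0.0, -1.0]]
force: [0.4, -0.3, -0.1]
opening: 87.6
gripper_force: 0.0
```

Call:
play_rows([
  {"ax": 0,"ay": 0,"az": 0,"x": 0,"y": -5,"z": 0,"claw": 0},
  {"ax": 0,"ay": 0,"az": 0,"x": 0,"y": -5,"z": 0,"claw": 0},
  {"ax": 0,"ay": 0,"az": 0,"x": 0,"y": 0,"z": 0,"claw": 0},
  {"ax": 0,"ay": 0,"az": 0,"x": 0,"y": 0,"z": 0,"claw": 0},
  {"ax": 0,"ay": 0,"az": 0,"x": 0,"y": 0,"z": 0,"claw": 0},
])

```text
clock: 10.65
eef_pos: [466.0, 1.8, 62.3]
tcp_rot: [[0.035, 0.999, 0.0], [0.999, -0.035, -0.0], [-0.0, 0.0, -1.0]]
force: [-1.0, 0.2, 0.2]
opening: 87.5
gripper_force: 0.0
```

Run:
```python
from h import *
goto(490,0,88,63)
p,d=snapshot("side"); W=pts("side",d); cv2.imwrite("pics/s2.png",cv2.resize(p[120:280,200:380],(675,600),interpolation=cv2.INTER_CUBIC)[...,::-1])
```

```text
pos [466.    1.8  62.3] az 87.99 tilt [ 0.e+00 -1.e-04 -1.e+00] t 10.65 shift(tool) [-0.9 24.  -0.7] turn az -0.0001 F [-1.   0.2  0.2] open 87.5 j [ -4. -14. 106.  -0.  88.  -2.]
```

View pics/s2.png

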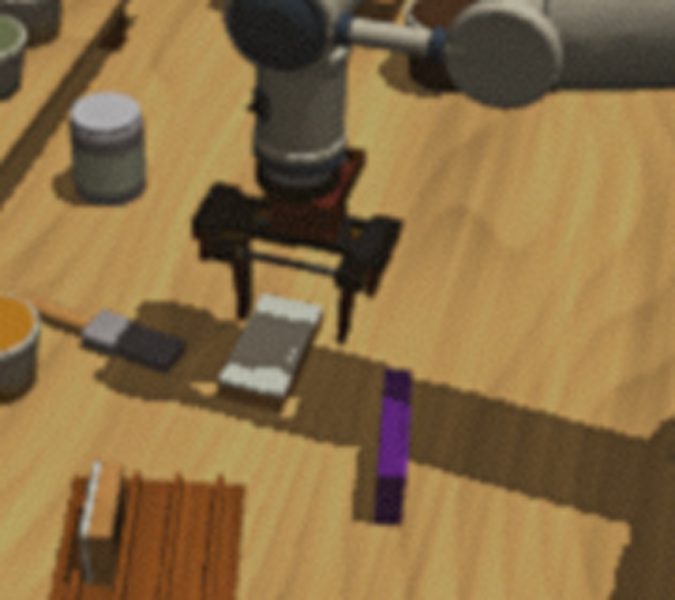

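The side view shows the panel lying flat, white face up and untouched, between the open fingers. I'll rise and measure it.

Call:
play_rows([
  {"ax": 0,"ay": 0,"az": 0,"x": 0,"y": 0,"z": -50,"claw": 0},
  {"ax": 0,"ay": 0,"az": 0,"x": 0,"y": 0,"z": -50,"claw": 0},
  {"ax": 0,"ay": 0,"az": 0,"x": 0,"y": 0,"z": 0,"claw": 0},
])

```text
clock: 11.08
eef_pos: [468.0, 1.7, 167.3]
tcp_rot: [[0.035, 0.999, 0.009], [0.999, -0.035, -0.001], [-0.0, 0.009, -1.0]]
force: [0.8, -0.5, -0.5]
opening: 87.9
gripper_force: 0.0
```

Run:
```python
from h import *
goto(490,0,88,63)
for c in("side","top"):
    p,d=snapshot(c); W=pts(c,d); X,Y,Z=W[...,0],W[...,1],W[...,2]
    hsv=cv2.cvtColor(p,cv2.COLOR_RGB2HSV)
    m=(abs(X-490)<90)&(abs(Y)<110)&(Z>15)&(Z<35)
    n,l,st,ce=cv2.connectedComponentsWithStats(m.astype(np.uint8))
    for i in range(1,n):
        if st[i,4]<60: continue
        P=W[l==i]; r=cv2.minAreaRect(P[:,:2].astype(np.float32)); b=cv2.boxPoints(r)
        e=max([b[1]-b[0],b[2]-b[1]],key=np.linalg.norm)
        print(c,st[i,4],np.round(r[0],1),np.round(r[1],1),"az",round(np.degrees(np.arctan2(e[1],e[0]))%180,1),np.round(np.median(P,0),1))
```

```text
pos [468.    1.7 167.3] az 88.0 tilt [ 8.5e-03 -5.0e-04 -1.0e+00] t 11.075 shift(tool) [ -0.9  21.1 104.5] turn az -0.0001 F [ 0.8 -0.5 -0.5] open 87.9 j [ -4. -16.  97.   0.  98.  -2.]
side 487 [ 4.861e+02 -2.000e-01] [136.5  63.6] az 88.1 [484.9   6.1  24.4]
```

Call:
play_rows([
  {"ax": 0,"ay": 0,"az": 0,"x": -1.5,"y": 20,"z": 0,"claw": 0},
  {"ax": 0,"ay": 0,"az": 0,"x": 0,"y": 0,"z": 50,"claw": 0},
  {"ax": 0,"ay": 0,"az": 0,"x": 0,"y": 0,"z": 40,"claw": 0},
  {"ax": 0,"ay": 0,"az": 0,"x": 0,"y": 0,"z": 0,"claw": 0},
  {"ax": 0,"ay": 0,"az": 0,"x": 0,"y": 0,"z": 0,"claw": 0},
])

```text
clock: 11.8
eef_pos: [486.0, -0.4, 73.0]
tcp_rot: [[0.035, 0.999, 0.0], [0.999, -0.035, 0.0], [0.0, 0.0, -1.0]]
force: [-0.5, 0.1, 0.2]
opening: 87.4
gripper_force: 0.0
```

```bash
python3 -c "
from h import *; goto(486,-0.7,88,24)"
```

```text
pos [ 4.86e+02 -4.00e-01  7.30e+01] az 87.99 tilt [ 1.e-04  0.e+00 -1.e+00] t 11.8 shift(tool) [-0.3  0.  49. ] turn az -0.0001 F [-0.5  0.1  0.2] open 87.4 j [ -4. -11. 103.   0.  88.  -2.]
```

Call:
play_rows([
  {"ax": 0,"ay": 0,"az": 0,"x": 0,"y": 0,"z": 25,"claw": 0},
  {"ax": 0,"ay": 0,"az": 0,"x": 0,"y": 0,"z": 16,"claw": 0},
  {"ax": 0,"ay": 0,"az": 0,"x": 0,"y": 0,"z": 8,"claw": 0},
  {"ax": 0,"ay": 0,"az": 0,"x": 0,"y": 0,"z": 0,"claw": 0.1},
  {"ax": 0,"ay": 0,"az": 0,"x": 0,"y": 0,"z": 0,"claw": 0.35},
  {"ax": 0,"ay": 0,"az": 0,"x": 0,"y": 0,"z": 0,"claw": 0.35},
  {"ax": 0,"ay": 0,"az": 0,"x": 0,"y": 0,"z": 0,"claw": 0.35},
  {"ax": 0,"ay": 0,"az": 0,"x": 0,"y": 0,"z": 0,"claw": 0.35},
], force=30)

```text
clock: 12.8
eef_pos: [486.3, -0.4, 24.1]
tcp_rot: [[0.035, 0.999, 0.001], [0.999, -0.035, -0.0], [-0.0, 0.001, -1.0]]
force: [0.6, -0.7, 3.2]
opening: 61.9
gripper_force: 30.0
```

Call:
play_rows([
  {"ax": 0,"ay": 0,"az": 0,"x": 0,"y": 0,"z": -10,"claw": 0.35},
  {"ax": 0,"ay": 0,"az": 0,"x": 0,"y": 0,"z": -25,"claw": 0.35},
  {"ax": 0,"ay": 0,"az": 0,"x": 0,"y": 0,"z": -40,"claw": 0.35},
  {"ax": 0,"ay": 0,"az": 0,"x": 0,"y": 0,"z": -25,"claw": 0.35},
  {"ax": 0,"ay": 0,"az": 0,"x": 0,"y": 0,"z": 0,"claw": 0.35},
])

```text
clock: 13.42
eef_pos: [487.0, -0.5, 125.8]
tcp_rot: [[0.035, 0.999, 0.004], [0.999, -0.035, -0.0], [-0.0, 0.004, -1.0]]
force: [-0.6, 0.9, -1.5]
opening: 61.9
gripper_force: 30.0
```

Run:
```python
from h import *
goto(520.5,-263.2,88.0)
p,d=snapshot("side"); W=pts("side",d); X,Y,Z=W[...,0],W[...,1],W[...,2]
m=(abs(X-486)<50)&(abs(Y)<100)&(Z>70)&(Z<150)
cv2.imwrite("pics/s3.png",cv2.resize(p[100:260,200:380],(675,600),interpolation=cv2.INTER_CUBIC)[...,::-1])
w=m&(p.min(-1)>100); P=W[w]; r=cv2.minAreaRect(P[:,:2].astype(np.float32)); print(len(P),np.median(P,0),r)
c=np.linalg.lstsq(np.c_[P[:,:2]-P[:,:2].mean(0),np.ones(len(P))],P[:,2],rcond=None)[0]; print("slope",c)
```

```text
pos [487.   -0.5 125.8] az 88.0 tilt [ 4.4e-03 -3.0e-04 -1.0e+00] t 13.425 shift(tool) [-2.614e+02  4.270e+01  2.000e-01] turn az -0.0001 F [-0.6  0.9 -1.5] open 61.9 j [ -4. -12.  98.  -0.  94.  -2.]
161 [488.965884    40.84967523 126.35993318] ((485.6707763671875, -1.384124755859375), (128.91885375976562, 61.25886154174805), 88.31354522705078)
slope [ 1.39325056e-02 -2.61738433e-03  1.26376431e+02]
```

View pics/s3.png

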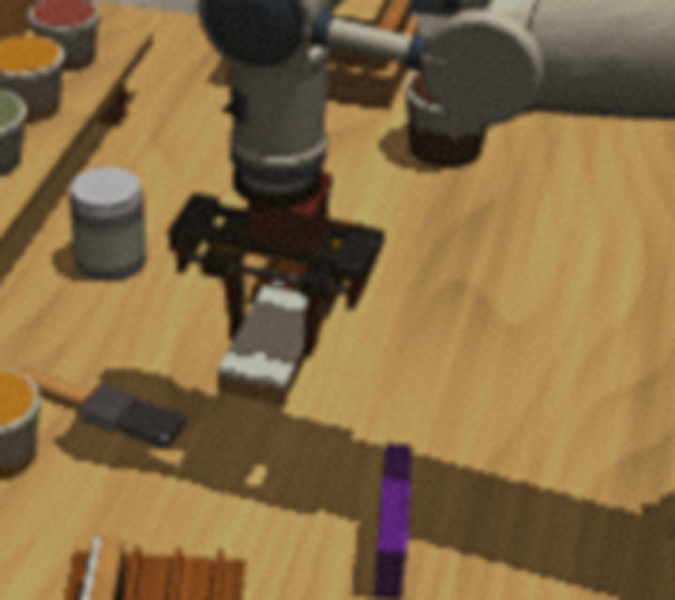

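The panel is held level, face up. Carrying it over the frame.

Call:
play_rows([
  {"ax": 0,"ay": 0,"az": 0,"x": -32,"y": 6,"z": 0,"claw": 0.35},
  {"ax": 0,"ay": 0,"az": 0,"x": -45,"y": 7,"z": 0,"claw": 0.35},
  {"ax": 0,"ay": 0,"az": 0,"x": -50,"y": 8,"z": 0,"claw": 0.35},
  {"ax": 0,"ay": 0,"az": 0,"x": -50,"y": 8,"z": 0,"claw": 0.35},
  {"ax": 0,"ay": 0,"az": 0,"x": -50,"y": 8,"z": 0,"claw": 0.35},
  {"ax": 0,"ay": 0,"az": 0,"x": -33.7,"y": 5.7,"z": 0,"claw": 0.35},
  {"ax": 0,"ay": 0,"az": 0,"x": 0,"y": 0,"z": 0,"claw": 0.35},
  {"ax": 0,"ay": 0,"az": 0,"x": 0,"y": 0,"z": 0,"claw": 0.35},
])

```text
clock: 14.48
eef_pos: [518.8, -261.5, 121.6]
tcp_rot: [[0.035, 0.999, -0.002], [0.999, -0.035, 0.002], [0.002, -0.002, -1.0]]
force: [0.8, 0.3, -0.3]
opening: 61.6
gripper_force: 30.0
```

Run:
```python
from h import *
goto(520.5,-262.5,88.0,60)
for c in ("side","top"):
    p,d=snapshot(c); W=pts(c,d); X,Y,Z=W[...,0],W[...,1],W[...,2]
    f=(abs(X-518)<75)&(abs(Y+268)<110)
    w=f&(Z>90)&(Z<150)&(p.min(-1)>100); P=W[w]; print(c,len(P))
    if len(P)>30: print(cv2.minAreaRect(P[:,:2].astype(np.float32)),np.median(P,0), "y range",np.percentile(P[:,1],[1,99]))
    m=f&(p.sum(-1)<200)&(Z>3)&(Z<26); P=W[m]; print("frame vis",len(P),np.percentile(P[:,0],[2,98]),np.percentile(P[:,1],[2,98]))
```

```text
pos [ 518.8 -261.5  121.6] az 87.99 tilt [-0.0023  0.002  -1.    ] t 14.475 shift(tool) [-1.1  1.9 61.6] turn az -0.0001 F [ 0.8  0.3 -0.3] open 61.6 j [-30.   3.  84.   0.  93. -28.]
side 153
((517.2020874023438, -262.421630859375), (137.5697784423828, 62.290802001953125), 87.67491912841797) [ 521.76771475 -224.61717205  121.99060747] y range [-328.7215296  -194.34404122]
frame vis 484 [476.88940249 569.91199637] [-334.62094366 -188.59983109]
top 269
((520.722900390625, -220.15196228027344), (51.852298736572266, 58.95195388793945), 88.88116455078125) [ 521.50860966 -216.15242214  121.07332425] y range [-245.76946138 -194.3241647 ]
frame vis 202 [481.50782053 577.50809994] [-263.44801429 -188.29732008]
```

Call:
play_rows([
  {"ax": 0,"ay": 0,"az": 0,"x": 0,"y": 0,"z": 30,"claw": 0.35},
  {"ax": 0,"ay": 0,"az": 0,"x": 0,"y": 0,"z": 30,"claw": 0.35},
  {"ax": 0,"ay": 0,"az": 0,"x": 0,"y": 0,"z": 12,"claw": 0.35},
  {"ax": 0,"ay": 0,"az": 0,"x": 0,"y": 0,"z": 0,"claw": 0.35},
  {"ax": 0,"ay": 0,"az": 0,"x": 0,"y": 0,"z": 0,"claw": 0.35},
  {"ax": 0,"ay": 0,"az": 0,"x": 0,"y": 0,"z": 0,"claw": 0.35},
])

```text
clock: 15.32
eef_pos: [520.1, -262.8, 52.9]
tcp_rot: [[0.035, 0.999, 0.002], [0.999, -0.035, -0.001], [-0.001, 0.002, -1.0]]
force: [-0.1, -0.3, -1.0]
opening: 61.4
gripper_force: 30.0
```

Run:
```python
from h import *
goto(520.4,-262.5,88.0,47)
T=[]
for c,(r0,r1,c0,c1) in {"side":(140,200,250,320),"top":(180,230,305,370)}.items():
    p,d=snapshot(c); T.append(cv2.resize(p[r0:r1,c0:c1],(400,400*(r1-r0)//(c1-c0)),interpolation=cv2.INTER_CUBIC))
h=max(t.shape[0] for t in T); T=[np.pad(t,((0,h-t.shape[0]),(0,0),(0,0))) for t in T]
cv2.imwrite("pics/s4.png",np.hstack(T)[...,::-1])
```

```text
pos [ 520.1 -262.8   52.9] az 88.0 tilt [ 0.0022 -0.0012 -1.    ] t 15.325 shift(tool) [0.3 0.2 5.9] turn az -0.0 F [-0.1 -0.3 -1. ] open 61.4 j [-30.   5.  89.   0.  86. -28.]
```

View pics/s4.png

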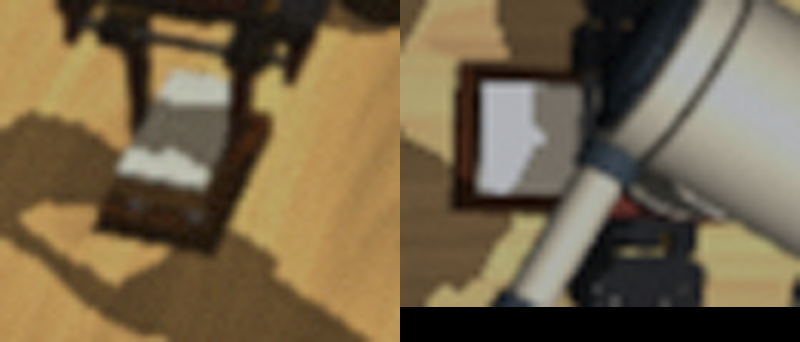

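The top view on the right shows the panel centred inside the frame's rim. Lowering gently.

Call:
play_rows([
  {"ax": 0,"ay": 0,"az": 0,"x": 0,"y": 0,"z": 4,"claw": 0.35},
  {"ax": 0,"ay": 0,"az": 0,"x": 0,"y": 0,"z": 3,"claw": 0.35},
  {"ax": 0,"ay": 0,"az": 0,"x": 0,"y": 0,"z": 2,"claw": 0.35},
  {"ax": 0,"ay": 0,"az": 0,"x": 0,"y": 0,"z": 1,"claw": 0.35},
  {"ax": 0,"ay": 0,"az": 0,"x": 0,"y": 0,"z": 0,"claw": 0.35},
  {"ax": 0,"ay": 0,"az": 0,"x": 0,"y": 0,"z": 0,"claw": 0.35},
])

```text
clock: 16.18
eef_pos: [519.4, -262.9, 41.8]
tcp_rot: [[0.035, 0.999, 0.0], [0.999, -0.035, -0.001], [-0.001, 0.0, -1.0]]
force: [-1.9, -3.0, 4.5]
opening: 61.6
gripper_force: 30.0
```

Call:
play_rows([
  {"ax": 0,"ay": 0,"az": 0,"x": 0,"y": 0,"z": 1,"claw": 0.35},
  {"ax": 0,"ay": 0,"az": 0,"x": 0,"y": 0,"z": 0,"claw": 0.35},
  {"ax": 0,"ay": 0,"az": 0,"x": 0,"y": 0,"z": 1,"claw": 0.35},
  {"ax": 0,"ay": 0,"az": 0,"x": 0,"y": 0,"z": 0,"claw": 0.35},
])

```text
clock: 16.68
eef_pos: [519.6, -263.1, 40.5]
tcp_rot: [[0.035, 0.999, 0.001], [0.999, -0.035, -0.002], [-0.002, 0.001, -1.0]]
force: [-3.3, -3.0, 8.0]
opening: 61.9
gripper_force: 30.0
```

Call:
play_rows([
  {"ax": 0,"ay": 0,"az": 0,"x": 0,"y": 0,"z": -2,"claw": 0.35},
  {"ax": 0,"ay": 0,"az": 0,"x": 0,"y": 0,"z": 0,"claw": 0.35},
  {"ax": 0,"ay": 0,"az": 0,"x": 0,"y": 0,"z": 0,"claw": 0.35},
])

```text
clock: 17.05
eef_pos: [519.6, -262.0, 40.9]
tcp_rot: [[0.035, 0.999, 0.0], [0.999, -0.035, 0.001], [0.001, 0.0, -1.0]]
force: [1.0, -1.2, 1.0]
opening: 61.6
gripper_force: 30.0
```

Call:
play_rows([
  {"ax": 0,"ay": 0,"az": 0,"x": -1.5,"y": -1.5,"z": 0,"claw": 0.35},
  {"ax": 0,"ay": 0,"az": 0,"x": 0,"y": 0,"z": 0,"claw": 0.35},
  {"ax": 0,"ay": 0,"az": 0,"x": 0,"y": 0,"z": 0,"claw": 0.35},
])

```text
clock: 17.42
eef_pos: [517.6, -263.7, 41.0]
tcp_rot: [[0.035, 0.999, -0.001], [0.999, -0.035, 0.0], [0.0, -0.001, -1.0]]
force: [-0.8, -0.2, 0.0]
opening: 61.6
gripper_force: 30.0
```

Call:
play_rows([
  {"ax": 0,"ay": 0,"az": 0,"x": 0,"y": 0,"z": 1,"claw": 0.35},
  {"ax": 0,"ay": 0,"az": 0,"x": 0,"y": 0,"z": 0,"claw": 0.35},
  {"ax": 0,"ay": 0,"az": 0,"x": 0,"y": 0,"z": 0,"claw": 0.35},
])

```text
clock: 17.8
eef_pos: [517.7, -263.8, 40.4]
tcp_rot: [[0.035, 0.999, -0.0], [0.999, -0.035, 0.0], [0.0, -0.0, -1.0]]
force: [-1.2, 1.8, 1.5]
opening: 61.8
gripper_force: 30.0
```

Call:
play_rows([
  {"ax": 0,"ay": 0,"az": 0,"x": 0,"y": 0,"z": 1,"claw": 0.35},
  {"ax": 0,"ay": 0,"az": 0,"x": 0,"y": 0,"z": 0,"claw": 0.35},
  {"ax": 0,"ay": 0,"az": 0,"x": 0,"y": 0,"z": 0,"claw": 0.35},
])

```text
clock: 18.18
eef_pos: [518.0, -264.0, 39.3]
tcp_rot: [[0.035, 0.999, 0.0], [0.999, -0.035, -0.0], [-0.0, 0.0, -1.0]]
force: [0.7, -0.4, 1.0]
opening: 61.8
gripper_force: 30.0
```

Call:
play_rows([
  {"ax": 0,"ay": 0,"az": 0,"x": 0,"y": 0,"z": 1,"claw": 0.35},
  {"ax": 0,"ay": 0,"az": 0,"x": 0,"y": 0,"z": 0,"claw": 0.35},
  {"ax": 0,"ay": 0,"az": 0,"x": 0,"y": 0,"z": 0,"claw": 0.35},
])

```text
clock: 18.55
eef_pos: [518.0, -263.9, 38.6]
tcp_rot: [[0.035, 0.999, 0.0], [0.999, -0.035, -0.0], [-0.0, 0.0, -1.0]]
force: [-1.1, 1.9, 2.8]
opening: 61.6
gripper_force: 30.0
```

Call:
play_rows([
  {"ax": 0,"ay": 0,"az": 0,"x": 0,"y": 0,"z": 1,"claw": 0.35},
  {"ax": 0,"ay": 0,"az": 0,"x": 0,"y": 0,"z": 0,"claw": 0.35},
  {"ax": 0,"ay": 0,"az": 0,"x": 0,"y": 0,"z": 1,"claw": 0.35},
  {"ax": 0,"ay": 0,"az": 0,"x": 0,"y": 0,"z": 0,"claw": 0.35},
  {"ax": 0,"ay": 0,"az": 0,"x": 0,"y": 0,"z": 0,"claw": 0.35},
])

```text
clock: 19.18
eef_pos: [517.9, -263.9, 36.3]
tcp_rot: [[0.035, 0.999, 0.0], [0.999, -0.035, -0.0], [-0.0, 0.0, -1.0]]
force: [0.4, 0.7, 2.7]
opening: 61.7
gripper_force: 30.0
```

Call:
play_rows([
  {"ax": 0,"ay": 0,"az": 0,"x": 0,"y": 0,"z": 1,"claw": 0.35},
  {"ax": 0,"ay": 0,"az": 0,"x": 0,"y": 0,"z": 0,"claw": 0.35},
  {"ax": 0,"ay": 0,"az": 0,"x": 0,"y": 0,"z": 1,"claw": 0.35},
  {"ax": 0,"ay": 0,"az": 0,"x": 0,"y": 0,"z": 0,"claw": 0.35},
  {"ax": 0,"ay": 0,"az": 0,"x": 0,"y": 0,"z": 0,"claw": 0.35},
])

```text
clock: 19.8
eef_pos: [518.0, -264.0, 35.1]
tcp_rot: [[0.035, 0.999, 0.001], [0.999, -0.035, -0.0], [-0.0, 0.001, -1.0]]
force: [-0.7, 0.2, 6.6]
opening: 61.6
gripper_force: 30.0
```

Call:
play_rows([
  {"ax": 0,"ay": 0,"az": 0,"x": 0,"y": 0,"z": 0,"claw": 0.2},
  {"ax": 0,"ay": 0,"az": 0,"x": 0,"y": 0,"z": 0,"claw": 0.1},
  {"ax": 0,"ay": 0,"az": 0,"x": 0,"y": 0,"z": 0,"claw": 0.1},
  {"ax": 0,"ay": 0,"az": 0,"x": 0,"y": 0,"z": -15,"claw": 0.1},
  {"ax": 0,"ay": 0,"az": 0,"x": 0,"y": 0,"z": -15,"claw": 0.1},
  {"ax": 0,"ay": 0,"az": 0,"x": 0,"y": 0,"z": 0,"claw": 1},
  {"ax": 0,"ay": 0,"az": 0,"x": 0,"y": 0,"z": 0,"claw": 1},
  {"ax": 0,"ay": 0,"az": 0,"x": 0,"y": 0,"z": 0,"claw": 1},
])

```text
clock: 20.8
eef_pos: [517.5, -263.7, 63.7]
tcp_rot: [[0.035, 0.999, -0.001], [0.999, -0.035, 0.001], [0.001, -0.001, -1.0]]
force: [-0.8, 0.6, 0.4]
opening: 52.4
gripper_force: 0.0
```

Call:
play_rows([
  {"ax": 0,"ay": 0,"az": 0,"x": 0,"y": 0,"z": 0,"claw": 1},
  {"ax": 0,"ay": 0,"az": 0,"x": 0,"y": 0,"z": 0,"claw": 1},
  {"ax": 0,"ay": 0,"az": 0,"x": 0,"y": 0,"z": 7,"claw": 1},
  {"ax": 0,"ay": 0,"az": 0,"x": 0,"y": 0,"z": 6,"claw": 1},
  {"ax": 0,"ay": 0,"az": 0,"x": 0,"y": 0,"z": 0,"claw": 1},
  {"ax": 0,"ay": 0,"az": 0,"x": 0,"y": 0,"z": 0,"claw": 1},
])

```text
clock: 21.55
eef_pos: [517.8, -263.9, 51.3]
tcp_rot: [[0.035, 0.999, -0.0], [0.999, -0.035, 0.0], [0.0, -0.0, -1.0]]
force: [0.5, 0.6, 0.7]
opening: 0.7
gripper_force: 0.0
```

Run:
```python
from h import *
goto(519,-263,88.0,46)
for c in("side","top"):
    p,d=snapshot(c); W=pts(c,d); X,Y,Z=W[...,0],W[...,1],W[...,2]
    m=(abs(X-518)<50)&(abs(Y+263)<90)&(Z>26)&(Z<45)&(p.min(-1)>70); P=W[m]
    P=P[abs(P[:,2]-np.median(P[:,2]))<4]
    if len(P)<20: continue
    print(c,len(P),np.round(np.median(P,0),1),cv2.minAreaRect(P[:,:2].astype(np.float32)))
    q=P-P.mean(0); print(" slopes x,y",np.linalg.lstsq(np.c_[q[:,:2]],q[:,2],rcond=None)[0])
```

```text
pos [ 517.8 -263.9   51.3] az 87.99 tilt [-1.e-04  1.e-04 -1.e+00] t 21.55 shift(tool) [0.9 1.2 5.3] turn az -0.0001 F [0.5 0.6 0.7] open 0.7 j [-30.   5.  90.  -0.  86. -28.]
side 194 [ 510.2 -245.7   36.5] ((516.6986694335938, -263.5414123535156), (132.64784240722656, 61.59674072265625), 88.32133483886719)
 slopes x,y [-0.00269095  0.02346897]
top 220 [ 520.1 -222.    36.1] ((519.9867553710938, -222.63990783691406), (61.68490982055664, 49.53388214111328), 0.036331046372652054)
 slopes x,y [-0.0103557   0.01635274]
```

Call:
play_rows([
  {"ax": 0,"ay": 0,"az": 0,"x": 0,"y": 0,"z": 4,"claw": 1},
  {"ax": 0,"ay": 0,"az": 0,"x": 0,"y": 0,"z": 1,"claw": 1},
  {"ax": 0,"ay": 0,"az": 0,"x": 0,"y": 0,"z": 1,"claw": 1},
  {"ax": 0,"ay": 0,"az": 0,"x": 0,"y": 0,"z": 0,"claw": 1},
  {"ax": 0,"ay": 0,"az": 0,"x": 0,"y": 0,"z": 0,"claw": 1},
])

```text
clock: 22.28
eef_pos: [518.1, -263.9, 46.4]
tcp_rot: [[0.035, 0.999, 0.001], [0.999, -0.035, -0.0], [-0.0, 0.001, -1.0]]
force: [-1.2, 1.2, 6.0]
opening: 0.6
gripper_force: 2.7
```

Call:
play_rows([
  {"ax": 0,"ay": 0,"az": 0,"x": 0,"y": 0,"z": 0.7,"claw": 1},
  {"ax": 0,"ay": 0,"az": 0,"x": 0,"y": 0,"z": 0.7,"claw": 1},
  {"ax": 0,"ay": 0,"az": 0,"x": 0,"y": 0,"z": 0,"claw": 1},
  {"ax": 0,"ay": 0,"az": 0,"x": 0,"y": 0,"z": 0,"claw": 1},
])

```text
clock: 22.78
eef_pos: [518.3, -263.6, 45.4]
tcp_rot: [[0.035, 0.999, 0.001], [0.999, -0.035, 0.0], [0.0, 0.001, -1.0]]
force: [-1.8, 2.3, 6.7]
opening: 0.3
gripper_force: 3.5
```

Call:
play_rows([
  {"ax": 0,"ay": 0,"az": 0,"x": 0,"y": 0,"z": 0.7,"claw": 1},
  {"ax": 0,"ay": 0,"az": 0,"x": 0,"y": 0,"z": 0,"claw": 1},
  {"ax": 0,"ay": 0,"az": 0,"x": 0,"y": 0,"z": 0,"claw": 1},
])

```text
clock: 23.15
eef_pos: [518.3, -263.4, 44.8]
tcp_rot: [[0.035, 0.999, 0.001], [0.999, -0.035, 0.0], [0.0, 0.001, -1.0]]
force: [-2.6, 2.1, 7.5]
opening: 0.9
gripper_force: 3.8
```

Call:
play_rows([
  {"ax": 0,"ay": 0,"az": 0,"x": 0,"y": 0,"z": 0.7,"claw": 1},
  {"ax": 0,"ay": 0,"az": 0,"x": 0,"y": 0,"z": 0.7,"claw": 1},
  {"ax": 0,"ay": 0,"az": 0,"x": 0,"y": 0,"z": 0,"claw": 1},
  {"ax": 0,"ay": 0,"az": 0,"x": 0,"y": 0,"z": 0,"claw": 1},
])

```text
clock: 23.65
eef_pos: [518.1, -263.2, 43.5]
tcp_rot: [[0.035, 0.999, 0.001], [0.999, -0.035, 0.001], [0.001, 0.001, -1.0]]
force: [-2.9, 4.5, 8.5]
opening: 0.6
gripper_force: 4.4
```

Call:
play_rows([
  {"ax": 0,"ay": 0,"az": 0,"x": 0,"y": 0,"z": 0.7,"claw": 1},
  {"ax": 0,"ay": 0,"az": 0,"x": 0,"y": 0,"z": 0,"claw": 1},
  {"ax": 0,"ay": 0,"az": 0,"x": 0,"y": 0,"z": 0,"claw": 1},
])

```text
clock: 24.02
eef_pos: [518.1, -263.2, 43.3]
tcp_rot: [[0.035, 0.999, 0.001], [0.999, -0.035, 0.001], [0.001, 0.001, -1.0]]
force: [-4.4, 4.8, 12.1]
opening: 0.6
gripper_force: 5.8
```

Call:
play_rows([
  {"ax": 0,"ay": 0,"az": 0,"x": 0,"y": 0,"z": 0.7,"claw": 1},
  {"ax": 0,"ay": 0,"az": 0,"x": 0,"y": 0,"z": 0,"claw": 1},
  {"ax": 0,"ay": 0,"az": 0,"x": 0,"y": 0,"z": 0,"claw": 1},
])

```text
clock: 24.4
eef_pos: [518.1, -263.2, 43.3]
tcp_rot: [[0.035, 0.999, 0.001], [0.999, -0.035, 0.001], [0.001, 0.001, -1.0]]
force: [-5.8, 6.2, 14.7]
opening: 0.9
gripper_force: 7.3
```

Call:
play_rows([
  {"ax": 0,"ay": 0,"az": 0,"x": 0,"y": 0,"z": 1,"claw": 1},
  {"ax": 0,"ay": 0,"az": 0,"x": 0,"y": 0,"z": 1,"claw": 1},
  {"ax": 0,"ay": 0,"az": 0,"x": 0,"y": 0,"z": 0,"claw": 1},
  {"ax": 0,"ay": 0,"az": 0,"x": 0,"y": 0,"z": 0,"claw": 1},
])

```text
clock: 24.9
eef_pos: [518.1, -263.2, 43.2]
tcp_rot: [[0.034, 0.999, 0.002], [0.999, -0.034, 0.0], [0.0, 0.002, -1.0]]
force: [-10.5, 7.7, 24.2]
opening: 0.6
gripper_force: 11.8
```

Call:
play_rows([
  {"ax": 0,"ay": 0,"az": 0,"x": 0,"y": 0,"z": -12,"claw": 1},
  {"ax": 0,"ay": 0,"az": 0,"x": 0,"y": 0,"z": -50,"claw": 1},
  {"ax": 0,"ay": 0,"az": 0,"x": 0,"y": 0,"z": -60,"claw": 1},
  {"ax": 0,"ay": 0,"az": 0,"x": 40,"y": -40,"z": -20,"claw": 1},
  {"ax": 0,"ay": 0,"az": 0,"x": 40,"y": -40,"z": 0,"claw": 1},
  {"ax": 0,"ay": 0,"az": 0,"x": 40,"y": -40,"z": 0,"claw": 1},
  {"ax": 0,"ay": 0,"az": 0,"x": 40,"y": 0,"z": 0,"claw": 1},
  {"ax": 0,"ay": 0,"az": 0,"x": 40,"y": 0,"z": 0,"claw": 1},
])

```text
clock: 25.9
eef_pos: [404.5, -58.8, 180.6]
tcp_rot: [[0.036, 0.999, 0.001], [0.999, -0.036, -0.0], [-0.0, 0.001, -1.0]]
force: [2.1, 0.8, 0.4]
opening: 0.8
gripper_force: 0.0
```

Run:
```python
from h import *
goto(519,-263,88.0,60); T=[]
for c,(r0,r1,c0,c1) in {"side":(140,200,250,320),"top":(180,230,305,370)}.items():
    p,d=snapshot(c); W=pts(c,d); X,Y,Z=W[...,0],W[...,1],W[...,2]
    T.append(cv2.resize(p[r0:r1,c0:c1],(400,400*(r1-r0)//(c1-c0)),interpolation=cv2.INTER_CUBIC))
    tb=(abs(X-520)<130)&(abs(Y+263)<140)&((abs(X-520)>60)|(abs(Y+263)>95))&(abs(Z)<6)
    A=W[tb]; k=np.linalg.lstsq(np.c_[A[:,:2],np.ones(len(A))],A[:,2],rcond=None)[0]
    m=(abs(X-518)<45)&(abs(Y+263)<80)&(Z>26)&(Z<45)&(p.min(-1)>50); P=W[m].copy()
    P[:,2]-=np.c_[P[:,:2],np.ones(len(P))]@k
    P=P[abs(P[:,2]-np.median(P[:,2]))<4]
    print(c,len(P),np.round(np.median(P,0),1),cv2.minAreaRect(P[:,:2].astype(np.float32)),"table",np.round(k,4))
    q=P-P.mean(0); print(" slopes x,y",np.linalg.lstsq(q[:,:2],q[:,2],rcond=None)[0])
h=max(t.shape[0] for t in T); T=[np.pad(t,((0,h-t.shape[0]),(0,0),(0,0))) for t in T]
cv2.imwrite("pics/s5.png",np.hstack(T)[...,::-1])
```

```text
pos [404.5 -58.8 180.6] az 87.94 tilt [ 1.2e-03 -3.0e-04 -1.0e+00] t 25.9 shift(tool) [-199.9  121.6  120.8] turn az -0.001 F [2.1 0.8 0.4] open 0.8 j [-13. -25. 103.  -0. 102. -11.]
side 285 [ 516.6 -260.4   31.7] ((517.3595581054688, -262.65020751953125), (135.79486083984375, 62.7065315246582), 89.0052261352539) table [ 1.200e-03 -1.000e-04  3.198e-01]
 slopes x,y [ 0.0019212  -0.00118062]
top 594 [ 517.5 -260.8   32. ] ((517.7700805664062, -261.3129577636719), (128.95802307128906, 61.631629943847656), 88.22056579589844) table [ 1.6000e-03  1.3000e-03 -1.3201e+00]
 slopes x,y [0.00205875 0.00155744]
```

View pics/s5.png

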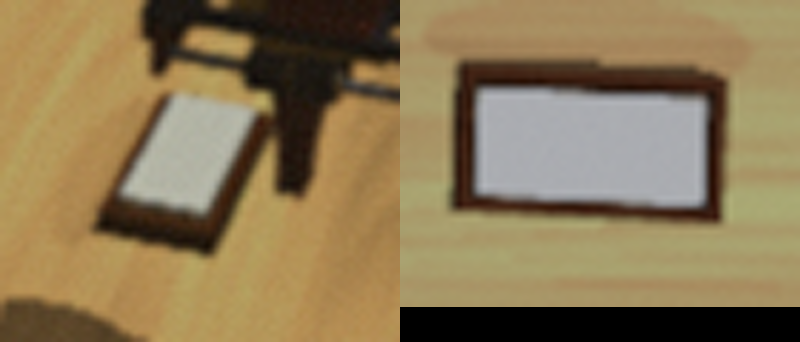

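The panel sits in the frame with its face 32 mm above the table. It's level within about 0.003 rad, centred in the rim, and the arm is clear.

```bash
python3 -c "
from station import job; print(job.hand_in())"
```

```text
the job is handed in; nothing more can be done
None
```

The longer panel was laid flat face up on the table, let go, then set face up in the frame and pressed home (face about 32 mm above the table, level, peak wrist force seen about 27 N), and the job is handed in; no verdict came back.

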